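# Lock the revolving stand and unscrew the dice jar

### The arm

A 6-joint arm with a two-finger parallel gripper is mounted at the origin on the work surface. World frame = base frame: x ahead of the robot, y to its left, z up, the work surface at z = 0. Lengths are in m, angles in rad, forces in N, time in s.
With the tool pointing down it reaches from about 0.4 to 0.825 m from the base axis. Payload 7 kg.
Tool frame: the origin (TCP) lies between the finger pads; the fingertips stand 17 mm ahead of it and the grasp point (between the pads) lies 2 mm behind it; x points along the fingers, z is the direction in which the jaws open and shut, and the axes are right-handed (so a half turn about x gives the same grasp; the last joint's range is limited). The gripper opens to 88 mm and grips with 3 to 60 N. Pads are 19 mm wide; open, the fingers measure 130 mm over their backs; the gripper's body (78 mm by 193 mm) begins 47 mm behind the grasp point.
Start: joints at [1.571, 0.359, 0.012, 0, -1.224, -0.288], TCP at [0.192, 0.647, 0.244] pointing down, gripper open.
Joint ranges: [-3.07, 3.07], [-1.43, 2.12], [-1.02, 1.25], [-3.03, 1.67], [-3.05, -0], [-3.03, 3.03]. Speed limits (rad/s): [2.39, 2.39, 3.01, 3.14, 3.14, 3.14].

### API

Orientations are given as [roll, pitch, yaw] about the fixed x, y, z axes, in that order (R = Rz(yaw) Ry(pitch) Rx(roll)).
In Python, from station import * gives the robot as it stands.
- The arm moves only by the tool step_arm, never from a script. Its argument "deltas" is a list of rows, each a list of 5 numbers: the shift along the tool's x, y, z in cm, then the turn about the tool's x in degrees, then the closure, from 0 (fully open) to 1 (shut). In form: [[dx, dy, dz, roll, fingers], ...]. A call has exactly 10 rows; each row is the pose to reach, as a shift and turn from the pose commanded when the call began, along the tool's axes at that moment; what a row does not reach only later rows make up. A row lasts 1/12 s, in which the tool goes at most 41.7 mm and 7.16 degrees, less where a joint would pass 70% of its speed; a pose out of reach is approached as far as the arm can. A call with a gripper value outside its range is refused whole. The fingers move at their own pace and stop on an object; "squeeze" is the grip in N (left out, the last holds). Time passes only in rows, so rows that repeat a pose let the fingers close, or fill a call up. It gives the time, the measured TCP pose, the force and the opening at its end, in the units of the state.
- get_state(): the state, without advancing time (a new reading comes with each control period).
- grab_frame(name): name is "scene" or "top"; returns a dict with "pixels" (384x512x3 uint8, red, green, blue), "range_z" (384x512 float32, m along the optical axis (not along the pixel's ray), 0 where there is no reading), "fx", "fy", "cx", "cy" (pixels), "k1" (the pictures are not rectified: a ray, as slopes to the right and down, at radius r is drawn at 1 + k1 r^2 times it, then the intrinsics apply), "view" (4x4, takes a point from world to camera coordinates). Camera axes: x right, y down, z forward; pixel columns grow to the right and rows downward; lengths in m; the calibration is good to about 2 mm. A picture is of the moment at which its call begins.
- job_done(): hands the job in, once; it reports no verdict.
Trained networks look in the newest picture that a camera, given by its name, has taken for a name from the list of things; names that differ only in an ending like _2 or _b are one class to them, and where a whole thing is asked for, a point or a joint stands for the part that bears it (a point fixed in the world has none). Each returns a list of dicts, best first, with "conf" (0 to 1); they miss things now and then, are a little off and sometimes report something else, mostly with a low value. They report only what shows in the picture. A call takes as long as a camera call. They do not tell look-alikes from the thing itself.
- boxes_of(thing, camera): "extent" ([left, top, right, bottom] in pixels, round what is visible of it).
- masks_of(thing, camera): "mask" (384x512 bool, what is visible of it) and "extent" ([left, top, right, bottom] in pixels, round what is visible of it).
The state is a dict: "t": time; "q": joint angles; "qd": joint speeds; "joint_efforts": joint torques, N m; "eef_pos": TCP position; "ee_rot": TCP orientation; "force": force on the tool from outside, world axes, zero at the start; "moment": the same for the moment, N m; "width": finger opening in m.
Only numpy, scipy, OpenCV 4.12 (cv2) and the standard library are available. Lean on these libraries where they do the work, as an engineer would, in place of code of your own. Each camera call takes 0.05 s, during which the arm holds its last target.

### The job

Take the flat key out of its wooden holder and push it fully home, down through the slot in the tab of the revolving stand, so that the stand cannot spin, and let go of it. Then unscrew the tight red cap of the dice jar anticlockwise, stop turning soon after the threads let go (about a sixth of a turn), and only then lift it straight up. Finish while still holding the cap, level, a finger's width above the mouth of the jar and touching nothing else, with the key still home and the tile row, coaster and loose dice left where they were.

Things in the scene. Friction and masses are not known exactly. Their poses are not given: they have to be found in the camera images.
- key: Flat lock key, upright in its holder's slot. Steel blade 24 (its x) x 4 (its y) x 27 mm long, lowest 4 mm slimmed to 20 x 2.5; above it an orange handle block 34 (x) x 12 (y) x 40 mm high, whose underside is the shoulder that stops the blade. Origin at the blade's tip, z up; handle spans z = 27 to 67 mm. 60 g. A half turn about z makes no difference.
- key_shoulder (a point): Centre of the underside of the key's handle block, 27 mm above the blade tip; it meets the top of the tab when the key is fully home.
- keyrest: Fixed dark wooden block 70 (x) x 50 (y) x 40 mm high, with a 26.5 (x) x 6.5 mm slot, 32 mm deep, in the middle of its top, in which the key stands with its shoulder on the block. Origin at the centre of its underside.
- lock_slot (a point): Centre of the slot's mouth on top of the white tab (56 x 46 mm) of the turntable, 30 mm above the table, 95 mm from the jar's axis. Vertical slot, 26.5 mm along this point's x (pointing away from the jar; the key's wide side goes along it), 6.5 mm along y. It runs through the 12 mm tab, a 2 mm gap and an equal slot in the 16 mm fixed foot, down to the table; both in line at the start.
- turntable (a joint): Angle of the turntable (dark wooden disc, 144 mm across) on its fixed foot, rad, anticlockwise from above positive, 0 at the start with the slots in line. It spins very easily (0.04 N m, far less than the cap) unless the key is home, when it has about 0.05 rad of play.
- jar_rim (a point): Centre of the jar's mouth (top of its neck), 122 mm above the table, on the turntable's axis. The clear jar is fixed in the middle of the turntable: body 66 mm across up to 80 mm above the table, then a cone narrowing to a 38 mm neck that begins 92 mm above the table. Four amber dice lie in it.
- cap: Ribbed red screw cap, 58 mm across, 28 mm high, about 60 g; grip it from any side. Origin at the centre of its lower edge, z up; at first 98 mm above the table, 24 mm below the jar's mouth (lift it that far to clear). Tight until turned 1.1 rad anticlockwise seen from above, at one height (it may rise up to 2 mm); from 1.1 to 1.7 rad it lifts straight off. Blocked clockwise.
- thread (a joint): How far the cap's lugs have been driven round in the thread, rad, 0 tight; follows the cap anticlockwise against a steady 0.3 N m and stays there. Threads let go at about 1.1; beyond 1.75 is overturned.
- tiles: Bystander: wooden strip with a row of seven white tiles, face down (green backs up), 36 x 210 (y) x 31 mm high, loose. Origin at the centre of its underside.
- coaster: Bystander: steel coaster, 94 mm across, 6 mm high, loose. Origin at the centre of its underside.
- die_a: Bystander: amber die, 20 mm, loose. Origin at the centre of its underside.
- die_b: Bystander: amber die, 20 mm, loose. Origin at the centre of its underside.
- shuffler: Grey plastic tile shuffler box with a toggle, 300 (x) x 220 (y) x 119 mm high, fixed at the side of the table. Origin at the centre of its underside.
There are look-alikes about, which are no part of the job. Leave any black look-alike of the key alone.

How it is judged:
By the outcome, as a careful person would: the job done as asked, in the order asked, and still so for the second after the job is handed in, while the arm keeps its last pose, push and grip.
It also fails if it takes over 54 s, if anything falls off the work surface, if the arm or the gripper's body presses on something with over 40 N, if the wrist force passes 120 N, or if a joint passes its speed limit or range.

## Working session

There is one attempt and no reset: what is moved stays moved. The work goes in short steps, Python scripts to look and compute and a tool call to move; the robot and the scene stay as the last step left them, time stands still between calls to the robot, and variables do not carry over. Pictures are saved under pics/ and viewed, and the job is handed in when it is done.

Besides the shell and the picture viewer there is one more tool, called after "Emit:" as name(argument=value, ...) on one line, values as JSON. step_arm: Moves the arm, as the interface text tells. Its arguments: {"type":"object","properties":{"deltas":{"type":"array"},"squeeze":{"type":"number"}},"required":["deltas"]}

```bash
mkdir -p pics; ls
python3 - <<'E'
from station import *
import cv2,numpy as np
s=get_state();print(s)
for c in ("scene","top"):
    f=grab_frame(c);cv2.imwrite(f"pics/{c}0.png",f["pixels"][:,:,::-1]);print(c,f["fx"],f["fy"],f["cx"],f["cy"],f["k1"],np.round(f["view"],4).tolist())
    np.savez(f"{c}0.npz",**f)
    for t in ("key","keyrest","lock_slot","jar_rim","cap","tiles","coaster","die_a","shuffler","turntable"):
        print(t,[(np.round(b["extent"]).tolist(),round(b["conf"],2)) for b in boxes_of(t,c)])
E
```

```text
pics
{'t': 0.0, 'q': array([ 1.57112585e+00,  3.59415229e-01,  1.10477976e-02, -3.35862966e-04,
       -1.22407789e+00, -2.88111031e-01]), 'qd': array([ 4.00308367e-05,  2.91045945e-03,  1.40166339e-03, -3.36894982e-05,
       -2.45037825e-03,  1.84357968e-03]), 'joint_efforts': array([-1.24635430e-03, -5.82716024e+01,  2.93052703e+01,  6.99711710e+00,
        6.86164465e-03, -1.74298307e-04]), 'eef_pos': array([0.19147282, 0.64679682, 0.24260208]), 'ee_rot': array([ 0.09895906,  1.56911737, -1.75973317]), 'force': array([-0.35837789, -1.07995121,  0.28202815]), 'moment': array([-0.01709229,  0.04245392,  0.03449374]), 'width': 0.08772337987114817}
scene 446.46065538937466 446.46065538937466 257.30940191656936 195.87917144747638 0.009759355776410737 [[-0.456, 0.89, -0.0001, 0.2968], [0.6776, 0.3471, -0.6483, -0.29], [-0.577, -0.2957, -0.7614, 1.5674], [0.0, 0.0, 0.0, 1.0]]
key [([69.0, 98.0, 189.0, 202.0], 0.66), ([309.0, 201.0, 318.0, 221.0], 0.46)]
keyrest [([328.0, 213.0, 361.0, 238.0], 0.9), ([204.0, 190.0, 268.0, 234.0], 0.3)]
lock_slot [([206.0, 186.0, 267.0, 239.0], 0.76), ([2
[... 653 characters left out ...]
.0, 1.0]]
key [([168.0, 230.0, 175.0, 240.0], 0.49), ([204.0, 259.0, 212.0, 264.0], 0.23)]
keyrest [([164.0, 225.0, 184.0, 251.0], 0.69), ([242.0, 179.0, 291.0, 238.0], 0.54)]
lock_slot [([240.0, 178.0, 291.0, 237.0], 0.96), ([173.0, 137.0, 240.0, 158.0], 0.59), ([170.0, 231.0, 174.0, 240.0], 0.45), ([256.0, 203.0, 280.0, 224.0], 0.15)]
jar_rim [([244.0, 175.0, 288.0, 236.0], 0.81)]
cap [([256.0, 201.0, 276.0, 224.0], 0.55)]
tiles [([173.0, 140.0, 235.0, 155.0], 0.87)]
coaster [([124.0, 168.0, 148.0, 196.0], 0.86)]
die_a [([217.0, 267.0, 224.0, 271.0], 0.43)]
shuffler [([349.0, 174.0, 445.0, 283.0], 0.98), ([169.0, 231.0, 178.0, 240.0], 0.67)]
turntable [([242.0, 178.0, 290.0, 242.0], 0.77)]
```

Run:
```python
import cv2,numpy as np
for c,(l,t,r,b) in (("scene",(180,150,400,330)),("top",(120,130,300,280))):
    im=cv2.imread(f"pics/{c}0.png")
    k=min(800/(r-l),600/(b-t));cv2.imwrite(f"pics/{c}0z.png",cv2.resize(im[t:b,l:r],None,fx=k,fy=k,interpolation=cv2.INTER_CUBIC)[:600,:800]);print(k)
```

```text
3.3333333333333335
4.0
```

View pics/scene0.png

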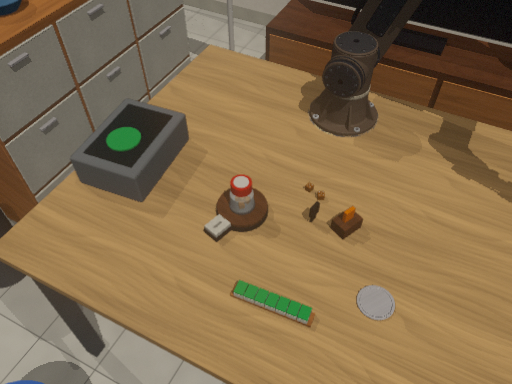

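View pics/top0.png

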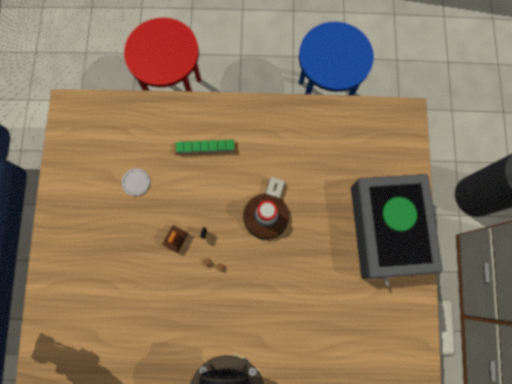

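```bash
sleep 0
```

```text
(no output)
```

View pics/scene0z.png

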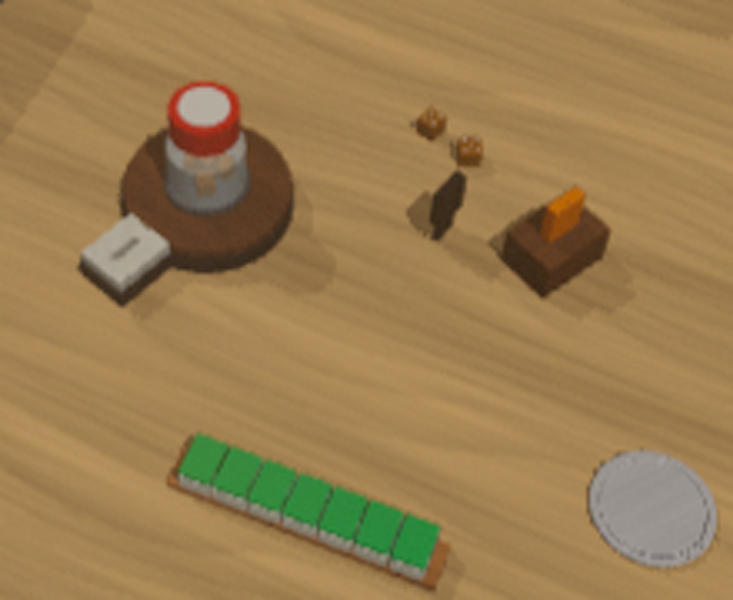

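View pics/top0z.png

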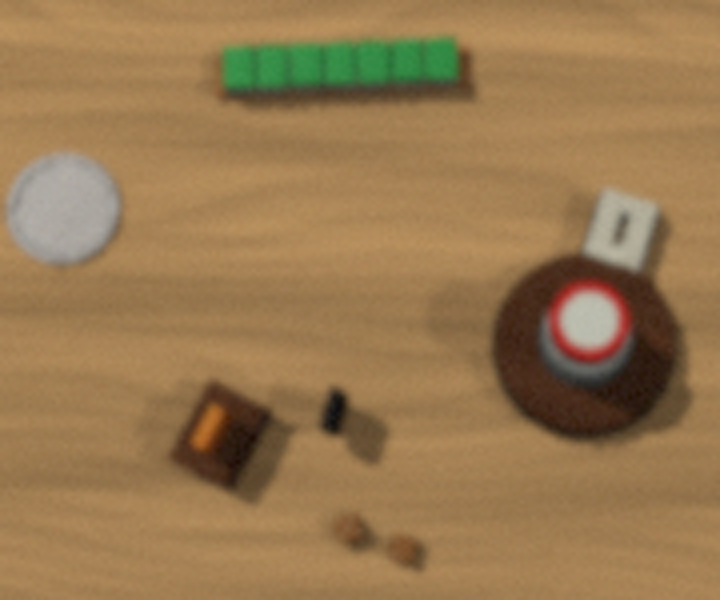

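The scene view shows the jar with its red cap at (241,185), the white tab at (217,227), the orange key in its holder at (348,218), a black decoy at (313,211) and the dice at (309,187) and (320,195). Next I'll measure the poses.

```bash
cat > H.py <<'E'
import cv2,numpy as np
from scipy.optimize import least_squares
def proj(f,P):
    P=np.atleast_2d(P);V=f["view"];c=P@V[:3,:3].T+V[:3,3]
    x=c[:,0]/c[:,2];y=c[:,1]/c[:,2];d=1+f["k1"]*(x*x+y*y)
    return np.c_[f["fx"]*x*d+f["cx"],f["fy"]*y*d+f["cy"]]
def pts(f,u,v,z=None):
    # undistort
    xd=(u-f["cx"])/f["fx"];yd=(v-f["cy"])/f["fy"];x,y=xd.copy(),yd.copy()
    for _ in range(10):
        d=1+f["k1"]*(x*x+y*y);x=xd/d;y=yd/d
    V=f["view"];R=V[:3,:3];t=V[:3,3];C=-R.T@t
    ray=np.c_[x,y,np.ones_like(x)]@R
    return C,ray
def cloud(f):
    v,u=np.mgrid[0:384,0:512];C,r=pts(f,u.ravel().astype(float),v.ravel().astype(float))
    return (C+r*f["range_z"].ravel()[:,None]).reshape(384,512,3)
def plane(f,uv,z):
    uv=np.atleast_2d(np.array(uv,float));C,r=pts(f,uv[:,0],uv[:,1]);s=(z-C[2])/r[:,2];return C+r*s[:,None]
def load(n): return dict(np.load(n))
def box(cx,cy,yaw,lx,ly,z0,z1):
    c,s=np.cos(yaw),np.sin(yaw)
    return np.array([[cx+c*a*lx/2-s*b*ly/2,cy+s*a*lx/2+c*b*ly/2,z] for a in(-1,1) for b in(-1,1) for z in(z0,z1)])
E
python3 - <<'E'
from H import *
for c in ("scene","top"):
    f=load(f"{c}0.npz");X=cloud(f);h=cv2.cvtColor(f["pixels"],cv2.COLOR_RGB2HSV).astype(int);p=f["pixels"].astype(int)
    roi=np.zeros((384,512),bool)
    if c=="scene": roi[150:260,200:380]=1
    else: roi[165:260,155:300]=1
    for n,m in (("orange",(h[...,0]>8)&(h[...,0]<18)&(h[...,1]>200)&(h[...,2]>150)),("red",((h[...,0]<6)|(h[...,0]>174))&(h[...,1]>180)&(h[...,2]>120)),("white",(h[...,1]<40)&(h[...,2]>150))):
        m=m&roi;P=X[m];v,u=np.where(m);print(c,n,m.sum(),u.min(),u.max(),v.min(),v.max(),u.mean().round(2),v.mean().round(2),np.round(np.median(P,0),4),np.round(P.std(0),4),np.round(P[:,2].max(),4))
E
```

```text
scene orange 44 345 354 206 214 349.55 210.09 [0.467  0.1805 0.0791] [0.0079 0.0048 0.0024] 0.0816
scene red 125 231 250 175 195 241.67 187.0 [ 0.563  -0.0896  0.124 ] [0.0155 0.0157 0.0078] 0.13
scene white 331 206 247 177 234 225.19 210.08 [ 0.6235 -0.118   0.0315] [0.0456 0.0172 0.0457] 0.1307
top orange 2 170 171 240 240 170.5 240.0 [0.4541 0.1796 0.0767] [0.0002 0.002  0.0027] 0.0794
top red 47 258 277 200 219 268.06 207.23 [ 0.5622 -0.1097  0.1256] [0.0204 0.0181 0.0237] 0.1309
top white 285 261 282 179 215 271.39 196.69 [ 0.6176 -0.1202  0.0327] [0.0462 0.0174 0.0478] 0.1313
```

Run:
```python
from H import *
for c,(l,t,r,b) in (("scene",(200,205,236,243)),("top",(258,172,292,204))):
    f=load(f"{c}0.npz");g=f["pixels"].min(2).astype(int)
    print(c,l,t);print("\n".join(" ".join(f"{x:3d}" for x in row) for row in g[t:b,l:r]))
```

```text
scene 200 205
 79  79  78  77  78  79  75  80  78  78  76  77  75  75  73  69  51  37  39  34  34  40  37  40  42  38  40  40  40  53  67  77  75  77  81  86
 79  81  80  79  77  81  78  78  76  76  78  79  76  79  76  71  44  36  38  37  40  41  33  40  40  39  40  39  39  53  72  77  76  80  82  85
 75  76  79  79  82  80  80  81  78  78  77  79  78  74  76  72  46  36  39  37  39  36  38  40  41  41  36  37  38  47  66  74  80  79  80  85
 78  79  77  76  81  81  81  80  81  82  78  78  76  77  76  60  50  34  42  37  39  38  39  37  38  38  39  40  39  39  53  73  81  82  81  83
 79  80  77  79  78  75  81  81  79  81  83  80  79  78  76  66  48  38  38  37  36  38  35  36  38  38  37  37  38  39  43  63  73  82  84  85
 83  83  81  82  78  80  81  79  78  81  81  82  79  81  78  60  38  31  38  36  37  38  40  38  38  35  37  42  38  39  39  46  63  74  81  85
 85  84  82  83  81  80  78  78  76  75  79  81  81  80  77  68  39  30  39  36  42  40  36  36  38  38  35  37  39  39  39  40  44  57  68  79
 84  86  84  83  84  83  83  81  79  76  76  77  78  80  77  78  44  31  40  3
[... 8049 characters left out ...]
  84  87  86  87  85
 28  27  30  33  27  29  24  31  29  28  32  27  25  20  25  32  19  26  32  34  31  32  39  36  42  59  73  85  88  84  84  85  85  87
 23  27  29  30  32  27  34  31  31  33  31  28  29  28  30  26  26  29  31  25  32  22  28  34  34  53  73  79  85  81  87  84  82  83
 20  28  28  30  32  34  44  50  51  50  52  43  39  28  29  26  28  25  28  23  27  27  26  26  26  46  65  80  85  83  84  83  81  82
 26  29  31  30  41  58  74  87  94  94  90  83  67  49  40  26  27  30  26  19  24  28  18  30  30  39  53  69  79  78  82  79  79  82
 31  33  35  41  67  98 117 133 136 139 136 127 111  90  63  42  30  22  26  26  21  27  28  28  28  32  43  55  72  78  81  77  78  78
```

```bash
cat >> H.py <<'E'
SS=8
def render(f,poly,win):
    l,t,r,b=win
    p=((poly-[l,t]+0.5)*SS-0.5)
    im=np.zeros(((b-t)*SS,(r-l)*SS),np.float32)
    cv2.fillPoly(im,[np.round(p*16).astype(np.int32)],1.0,cv2.LINE_8,4)
    im=cv2.resize(im,(r-l,b-t),interpolation=cv2.INTER_AREA)
    return im
def hull(f,P): return cv2.convexHull(proj(f,P).astype(np.float32))[:,0]
def darkc(f,win,thr):
    l,t,r,b=win
E
cat > fit0.py <<'E'
from H import *
import sys
from scipy.optimize import minimize
# slot: fit top-face quad minus slot, on tab: g = bg + a*tab + b*slot
def fitslot(F,g0,verbose=1):
    out=[]
    for c in F:
        f=F[c];g=f["pixels"].min(2).astype(float)
        p0=proj(f,np.r_[g0[:2],0.030])[0]
        def model(p,f=f):
            x,y,a,s=p
            B=box(x,y,a,.0265,.0065,.030,.030)
            poly=hull(f,B)
            return cv2.GaussianBlur(render(f,poly,win),(0,0),max(s,.3))
        # window: rotated rect around slot 40x18mm inside tab
        W=hull(f,box(g0[0],g0[1],g0[2],.042,.024,.03,.03))
        l,t=np.floor(W.min(0)).astype(int)-3;r,b=np.ceil(W.max(0)).astype(int)+4
        win=(l,t,r,b);m=render(f,W,win)>.5;G=g[t:b,l:r]
        def cost(p):
            M=model(p);A=np.c_[M[m],np.ones(m.sum())];co,_,_,_=np.linalg.lstsq(A,G[m],rcond=None)
            return ((A@co-G[m])**2).mean()
        best=minimize(cost,np.r_[g0,.7],method="Nelder-Mead",options=dict(initial_simplex=np.r_[g0,.7]+np.vstack([np.zeros(4),np.diag([.003,.003,.1,.2])]),xatol=1e-5,fatol=1e-4,maxiter=800))
        out.append(best.x);
        if verbose: print(c,"slot",np.round(best.x,4),"mse",round(best.fun,2))
    return out
if __name__=="__main__":
    F={c:load(f"{c}0.npz") for c in("scene","top")}
    for c,uv in(("scene",(217,224.5)),("top",(275,187))): print(plane(F[c],uv,.03))
    fitslot(F,np.array([.6385,-.1225,-.25]))
E
python3 fit0.py
```

```text
[[ 0.63802651 -0.12981671  0.03      ]]
[[ 0.63629106 -0.13330048  0.03      ]]
scene slot [ 0.6408 -0.114  -0.2912  1.9626] mse 177.17
top slot [ 0.6361 -0.1185 -0.2666  1.1226] mse 308.11
```

```bash
sed -i 's/\[.6385,-.1225,-.25\]/[.637,-.1315,-.25]/' fit0.py; python3 fit0.py
cat > fit1.py <<'E'
from H import *
from scipy.optimize import minimize
def fitgen(f,name,sigfun,polyfun,p0,steps,winP,verbose=1):
    """two-class: signal inside polygon vs outside in dilated window"""
    g=sigfun(f["pixels"].astype(float));W=hull(f,winP);l,t=np.floor(W.min(0)).astype(int)-2;r,b=np.ceil(W.max(0)).astype(int)+3
    win=(l,t,r,b);m=render(f,W,win)>.5;G=g[t:b,l:r]
    def cost(p):
        M=cv2.GaussianBlur(render(f,polyfun(f,p),win),(0,0),.8);A=np.c_[M[m],np.ones(m.sum())];co=np.linalg.lstsq(A,G[m],rcond=None)[0]
        return ((A@co-G[m])**2).mean()
    p0=np.array(p0,float)
    best=minimize(cost,p0,method="Nelder-Mead",options=dict(initial_simplex=p0+np.vstack([np.zeros(len(p0)),np.diag(steps)]),xatol=1e-5,fatol=1e-5,maxiter=800))
    print(name,np.round(best.x,4),"mse",round(best.fun,3));return best.x
orange=lambda p:p[...,0]-p[...,2]-(0.55*p[...,0]) # favours saturation
red=lambda p:p[...,0]-p[...,1]
def circ(x,y,r,z): 
    a=np.linspace(0,2*np.pi,60);return np.c_[x+r*np.cos(a),y+r*np.sin(a),0*a+z]
def keybox(zb): return lambda f,p:hull(f,box(p[0],p[1],p[2],.034,.012,zb,zb+.04))
def capc(z0,z1): return lambda f,p:hull(f,np.r_[circ(p[0],p[1],.029,z0),circ(p[0],p[1],.029,z1)])
if __name__=="__main__":
    for c in("scene","top"):
        f=load(f"{c}0.npz")
        fitgen(f,c+" key",orange,keybox(.040),[.462,.181,.0],[.004,.004,.3],box(.462,.181,0,.07,.06,.04,.09))
        fitgen(f,c+" key",orange,keybox(.040),[.462,.181,-.5],[.004,.004,.3],box(.462,.181,0,.07,.06,.04,.09))
        fitgen(f,c+" cap",lambda p:np.maximum(np.abs(p[...,0]-p[...,1])*1.0,(p.min(2)>110)*110),capc(.098,.126),[.55,-.105],[.004,.004],np.r_[circ(.55,-.105,.04,.098),circ(.55,-.105,.04,.126)])
        C=plane(f,np.mgrid[0:1,0:1].reshape(2,-1).T,.0)
E
python3 fit1.py
```

```text
[[ 0.63802651 -0.12981671  0.03      ]]
[[ 0.63629106 -0.13330048  0.03      ]]
scene slot [ 0.6368 -0.1299 -0.2746  0.6507] mse 8.48
top slot [ 0.6373 -0.1328 -0.2811  1.0311] mse 5.61
scene key [ 0.4655  0.1798 -0.3548] mse 90.438
scene key [ 0.4653  0.18   -0.3515] mse 90.077
scene cap [ 0.5443 -0.1038] mse 506.588
top key [ 0.4655  0.1784 -0.4749] mse 34.323
top key [ 0.4653  0.1783 -0.4322] mse 34.221
top cap [ 0.5489 -0.1064] mse 128.571
```

Run:
```python
from H import *
ims=[]
for c,(l,t,r,b) in (("scene",(325,198,370,243)),("top",(155,218,195,258))):
    f=load(f"{c}0.npz");p=f["pixels"].astype(int)
    im=cv2.resize(f["pixels"][t:b,l:r,::-1],(400,400),interpolation=cv2.INTER_CUBIC);k=400/(r-l)
    for yaw,col in ((-.4,(255,0,0)),):
        for B in (box(.4654,.179,yaw,.034,.012,.04,.08),box(.4654,.179,yaw,.07,.05,0,.04)):
            P=((proj(f,B)-[l,t]+.5)*k-.5)
            for i in range(8):
                for j in range(i):
                    if bin(i^j).count("1")==1: cv2.line(im,tuple(P[i].astype(int)),tuple(P[j].astype(int)),col,1)
    ims.append(im)
    q=p[...,0]-p[...,2]
    if c=="top":print("\n".join(" ".join(f"{x:3d}" for x in row) for row in q[225:250,160:188]))
cv2.imwrite("pics/key1.png",np.hstack(ims))
```

```text
84  84  83  82  78  76  73  75  77  76  77  72  66  62  68  70  77  80  77  81  79  80  79  81  83  83  82  82
 83  81  83  78  76  73  73  72  73  72  71  66  56  56  56  63  66  70  71  77  76  75  78  78  82  79  80  80
 79  80  79  78  74  71  71  74  72  70  66  58  52  50  47  55  60  61  66  70  72  74  77  75  74  76  76  76
 75  75  74  75  72  72  73  69  70  67  62  56  50  54  50  55  51  54  55  57  64  71  71  73  75  76  75  71
 73  72  70  68  69  70  68  69  68  63  58  53  51  52  52  52  54  51  46  48  52  61  65  71  72  73  72  71
 69  65  69  66  66  67  69  66  66  58  52  56  64  65  63  55  50  48  45  48  45  51  54  61  63  67  69  69
 70  70  68  71  68  68  68  65  62  57  51  63  85  98  89  74  62  50  48  48  47  51  44  49  54  56  59  63
 75  71  71  71  71  70  69  64  58  52  59  87 105 120 116  92  73  54  51  50  54  45  48  43  45  43  47  54
 75  71  75  73  71  73  71  63  58  55  71  98 121 131 124 104  78  56  51  51  45  45  44  50  40  37  32  42
 73  72  73  73  73  71  70  59  53  60  89 115 131 133 123  98  82  70  49  48  42  47  41  
[... 998 characters left out ...]
  21  36  41  48  51  50  52
 67  67  60  57  52  49  49  49  50  46  50  49  46  43  33  34  26  26  25  20  20  31  35  41  48  50  51  50
 69  69  61  58  52  54  50  49  52  46  48  49  54  45  41  33  33  29  26  30  25  27  37  44  46  49  50  49
 69  70  65  62  57  59  54  52  51  46  48  45  49  47  45  40  37  35  22  24  25  36  44  48  50  48  48  46
 71  70  65  65  59  61  58  54  51  49  49  49  47  45  47  43  41  32  29  28  35  37  43  46  46  46  48  47
 72  70  68  69  67  63  63  61  55  49  49  46  48  48  48  48  43  36  30  26  39  44  46  46  46  47  46  48
 71  71  72  70  71  70  68  66  61  55  52  45  46  48  47  46  43  32  28  32  39  46  47  52  49  47  48  55
```

View pics/key1.png

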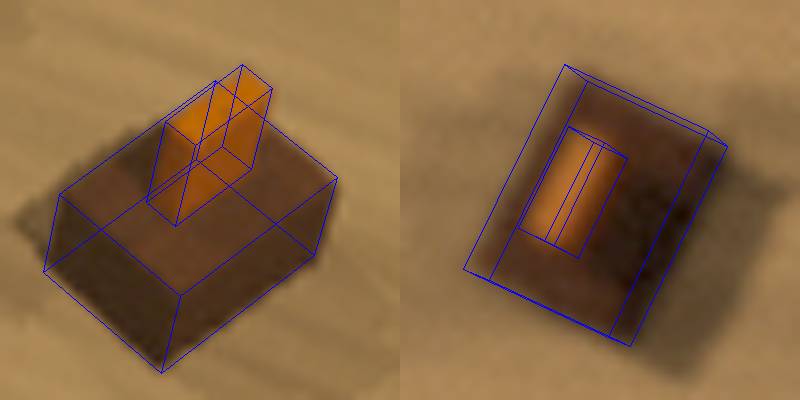

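```bash
cat >> H.py <<'E'
from scipy.spatial.transform import Rotation as Ro
def R_of(s): return Ro.from_euler("xyz",s["ee_rot"]).as_matrix()
def jaw(s):
    z=R_of(s)[:,2];return np.degrees(np.arctan2(z[1],z[0]))
def plan(s,pos,jawdeg=None):
    """dx,dy,dz cm along tool axes now, roll deg to get jaws along jawdeg (mod 180)"""
    R=R_of(s);d=R.T@(np.array(pos)-s["eef_pos"])*100
    r=0
    if jawdeg is not None:
        r=-((jawdeg-jaw(s)+90)%180-90)
    print("t",round(s["t"],2),"pos",np.round(s["eef_pos"],4),"toolx",np.round(R[:,0],4),"jaw",round(jaw(s),2),"F",np.round(s["force"],1),"M",np.round(s["moment"],2),"w",round(s["width"],4),"q1,6",np.round(s["q"][[0,5]],2))
    print("delta cm",np.round(d,3),"roll",round(r,2),"or",round(r+180*(-1 if r>0 else 1),2))
E
python3 - <<'E'
from H import *
from station import get_state
s=get_state();plan(s,[.4654,.179,.15],90-24)
print(R_of(s))
f=load("scene0.npz");X=cloud(f);
print(X[206:216,313].round(3)); print(X[187,309],X[195,320],X[303,376])
print(plane(f,(314,221),0))
E
```

```text
t 1.1 pos [0.1916 0.6472 0.2436] toolx [-0.  0. -1.] jaw -106.49 F [-0.   0.9  0.2] M [-0.01  0.01  0.01] w 0.0878 q1,6 [ 1.57 -0.29]
delta cm [ 9.357 39.544 37.125] roll 7.51 or -172.49
[[-2.76258247e-06  9.58876256e-01 -2.83824461e-01]
 [ 2.54304456e-05 -2.83824461e-01 -9.58876256e-01]
 [-1.00000000e+00 -9.86675726e-06 -2.36005620e-05]]
[[0.489 0.086 0.068]
 [0.49  0.087 0.065]
 [0.491 0.088 0.063]
 [0.497 0.09  0.065]
 [0.496 0.09  0.06 ]
 [0.499 0.091 0.06 ]
 [0.496 0.091 0.052]
 [0.498 0.092 0.051]
 [0.495 0.091 0.043]
 [0.493 0.091 0.036]]
[0.38882617 0.03708597 0.0194074 ] [0.40327392 0.07768761 0.01977765] [0.64959858 0.32604425 0.00149677]
[[0.48419908 0.09435514 0.        ]]
```

Emit:
step_arm(deltas=[[1, 39.5, 37.1, 7.5, 0.3], [2, 39.5, 37.1, 7.5, 0.3], [3, 39.5, 37.1, 7.5, 0.3], [4, 39.5, 37.1, 7.5, 0.3], [5, 39.5, 37.1, 7.5, 0.3], [6, 39.5, 37.1, 7.5, 0.3], [7, 39.5, 37.1, 7.5, 0.3], [8, 39.5, 37.1, 7.5, 0.3], [9, 39.5, 37.1, 7.5, 0.3], [9.4, 39.5, 37.1, 7.5, 0.3]], squeeze=30)

```text
t: 1.93
eef_pos: [0.3998, 0.2906, 0.1872]
ee_rot: [2.957, 1.569, 0.968]
force: [0.7, 0.7, -0.0]
width: 0.0614
```

Run:
```python
from H import *
from station import get_state
s=get_state();plan(s,[.4654,.179,.15],90-24)
```

```text
t 1.93 pos [0.3998 0.2906 0.1872] toolx [ 0.001   0.0015 -1.    ] jaw -113.96 F [ 0.7  0.7 -0. ] M [ 0.03 -0.06  0.01] w 0.0614 q1,6 [1.03 0.13]
delta cm [ 3.711 10.526  7.544] roll 0.04 or -179.96
```

Emit:
step_arm(deltas=[[2, 9, 6.5, 0, 0.4], [3, 10.5, 7.5, 0, 0.4], [3.7, 10.5, 7.5, 0, 0.4], [3.7, 10.5, 7.5, 0, 0.4], [3.7, 10.5, 7.5, 0, 0.4], [3.7, 10.5, 7.5, 0, 0.4], [3.7, 10.5, 7.5, 0, 0.4], [3.7, 10.5, 7.5, 0, 0.4], [3.7, 10.5, 7.5, 0, 0.4], [3.7, 10.5, 7.5, 0, 0.4]])

```text
t: 2.77
eef_pos: [0.4644, 0.182, 0.1503]
ee_rot: [2.762, 1.57, 0.775]
force: [0.1, -0.1, 0.1]
width: 0.0526
```

```bash
cat > look.py <<'E'
from H import *
from station import *
import sys
n=sys.argv[1]
for c in("scene","top"):
    f=grab_frame(c);np.savez(f"{c}{n}.npz",**f)
E
cat > crop.py <<'E'
from H import *
import sys
n=sys.argv[1];P=np.array([float(x) for x in sys.argv[2].split(",")]);h=int(sys.argv[3]);ims=[]
for c in("scene","top"):
    f=load(f"{c}{n}.npz");u,v=proj(f,P)[0].astype(int)
    t=max(v-h,0);l=max(u-h,0)
    ims.append(cv2.resize(f["pixels"][t:v+h,l:u+h,::-1],(400,400),interpolation=cv2.INTER_CUBIC));print(c,"origin",l,t,"zoom",400/(2*h))
cv2.imwrite(f"pics/c{n}.png",np.hstack(ims))
E
python3 - <<'E'
from H import *
from station import get_state
s=get_state();plan(s,[.4654,.179,.063],90-24)
E
python3 look.py 1; python3 crop.py 1 .465,.179,.08 45
```

```text
t 2.77 pos [0.4644 0.182  0.1503] toolx [ 6.e-04  6.e-04 -1.e+00] jaw -113.9 F [ 0.1 -0.1  0.1] M [-0.03  0.04  0.01] w 0.0526 q1,6 [0.77 0.39]
delta cm [8.727 0.213 0.235] roll 0.1 or -179.9
scene origin 304 164 zoom 4.444444444444445
top origin 125 191 zoom 4.444444444444445
```

View pics/c1.png

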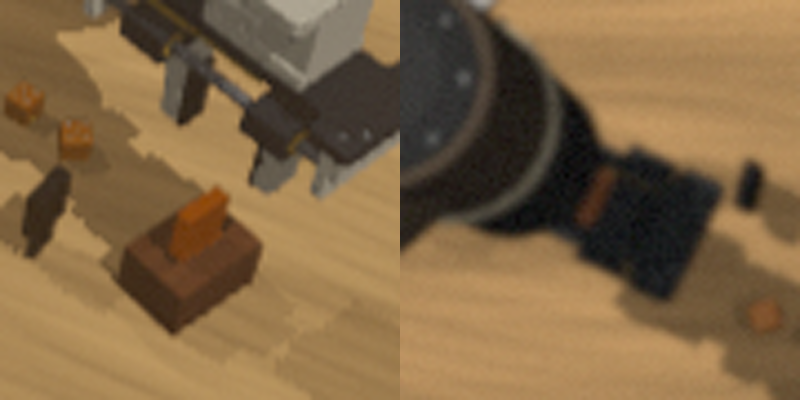

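Emit:
step_arm(deltas=[[3, 0.2, 0.2, 0, 0.4], [6, 0.2, 0.2, 0, 0.4], [7.5, 0.2, 0.2, 0, 0.4], [8.3, 0.2, 0.2, 0, 0.4], [8.7, 0.2, 0.2, 0, 0.4], [8.7, 0.2, 0.2, 0, 0.6], [8.7, 0.2, 0.2, 0, 0.8], [8.7, 0.2, 0.2, 0, 1], [8.7, 0.2, 0.2, 0, 1], [8.7, 0.2, 0.2, 0, 1]], squeeze=8)

```text
t: 3.7
eef_pos: [0.466, 0.1787, 0.0637]
ee_rot: [2.709, 1.569, 0.72]
force: [0.3, -0.4, -0.1]
width: 0.0249
```

Run:
```python
from H import *
from station import get_state
s=get_state();plan(s,[.4654,.179,.063],90-24)
```

```text
t 3.7 pos [0.466  0.1787 0.0637] toolx [ 0.0012  0.0011 -1.    ] jaw -113.99 F [ 0.3 -0.4 -0.1] M [-0.02  0.04 -0.01] w 0.0249 q1,6 [0.76 0.39]
delta cm [ 0.068 -0.065 -0.007] roll 0.01 or -179.99
```

Emit:
step_arm(deltas=[[0, 0, 0, 0, 1], [0, 0, 0, 0, 1], [0, 0, 0, 0, 1], [0, 0, 0, 0, 1], [0, 0, 0, 0, 1], [0, 0, 0, 0, 1], [0, 0, 0, 0, 1], [0, 0, 0, 0, 1], [0, 0, 0, 0, 1], [0, 0, 0, 0, 1]])

```text
t: 4.53
eef_pos: [0.4657, 0.1784, 0.0632]
ee_rot: [2.393, 1.57, 0.404]
force: [-2.0, 0.4, 6.4]
width: 0.0118
```

```bash
python3 - <<'E'
from H import *
from station import get_state
s=get_state();plan(s,[.4654,.179,.063],90-24)
E
python3 look.py 2; python3 crop.py 2 .465,.179,.06 40
```

```text
t 4.53 pos [0.4657 0.1784 0.0632] toolx [ 3.e-04  1.e-04 -1.e+00] jaw -113.98 F [-2.   0.4  6.4] M [-0.03  0.65  0.  ] w 0.0118 q1,6 [0.76 0.39]
delta cm [ 0.02  -0.053 -0.042] roll 0.02 or -179.98
scene origin 308 173 zoom 5.0
top origin 131 196 zoom 5.0
```

View pics/c2.png

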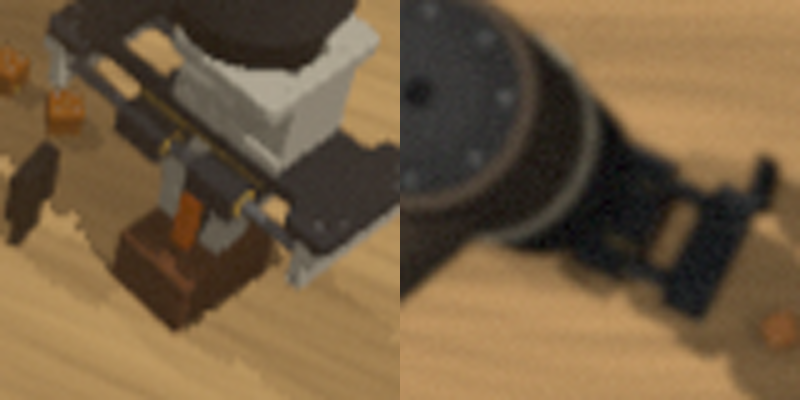

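Emit:
step_arm(deltas=[[0, 0, 0, 0, 1], [0, 0, 0, 0, 1], [-0.5, 0, 0, 0, 1], [-1.5, 0, 0, 0, 1], [-3, 0, 0, 0, 1], [-5, 0, 0, 0, 1], [-8, 0, 0, 0, 1], [-11, 0, 0, 0, 1], [-12.5, 0, 0, 0, 1], [-12.5, 0, 0, 0, 1]], squeeze=35)

```text
t: 5.47
eef_pos: [0.4672, 0.1794, 0.1919]
ee_rot: [2.612, 1.564, 0.623]
force: [1.5, 1.1, -1.0]
width: 0.012
```

```bash
python3 - <<'E'
from H import *
from station import get_state
s=get_state();plan(s,[.637,-.1313,.15],90-np.degrees(.278))
E
python3 look.py 3; python3 crop.py 3 .465,.179,.13 45
```

```text
t 5.47 pos [0.4672 0.1794 0.1919] toolx [ 0.0053  0.0038 -1.    ] jaw -113.96 F [ 1.5  1.1 -1. ] M [ 0.02 -0.11 -0.05] w 0.012 q1,6 [0.76 0.39]
delta cm [ 4.159 28.12  21.525] roll -8.03 or 171.97
scene origin 307 152 zoom 4.444444444444445
top origin 122 189 zoom 4.444444444444445
```

View pics/c3.png

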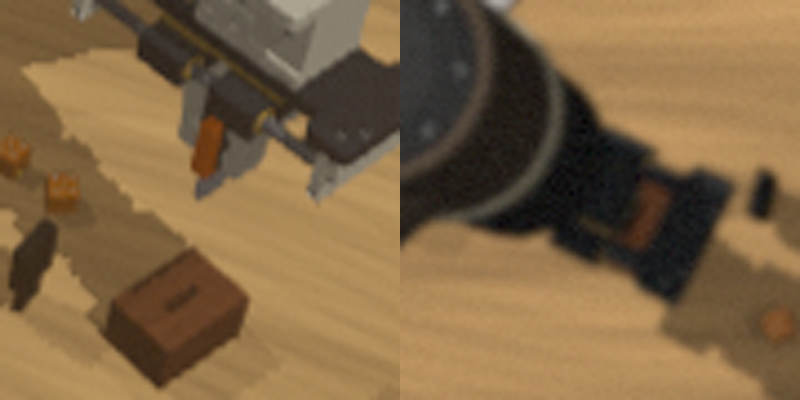

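```bash
python3 - <<'E'
import re
src=open('fit0.py').read()
src=src.replace("def fitslot(F,g0,verbose=1):","def fitslot(F,g0,verbose=1,zt=.03,wl=.042,ww=.024,ch=None):").replace("0.030])[0]","zt])[0]").replace(".0065,.030,.030)",".0065,zt,zt)").replace(".042,.024,.03,.03",'wl,ww,zt,zt').replace('g=f["pixels"].min(2).astype(float)','g=(f["pixels"].min(2) if ch is None else f["pixels"][...,ch]).astype(float)')
open('fit0.py','w').write(src)
E
python3 - <<'E'
from fit0 import *
F={"scene":load("scene3.npz")}
fitslot(F,np.array([.4656,.179,-.42]),zt=.04,wl=.046,ww=.026,ch=0)
fitslot(F,np.array([.4656,.179,-.42]),zt=.04,wl=.042,ww=.02,ch=0)
F={c:load(f"{c}2.npz") for c in("scene","top")}
fitslot(F,np.array([.637,-.1313,-.27]))
E
```

```text
scene slot [ 0.4658  0.1804 -0.4162  0.5881] mse 7.1
scene slot [ 0.4656  0.1802 -0.4358  0.692 ] mse 7.41
scene slot [ 0.637  -0.13   -0.2668  0.5647] mse 8.96
top slot [ 0.6376 -0.1328 -0.2571  0.9158] mse 8.49
```

Emit:
step_arm(deltas=[[0, 28.1, 21.6, -8.5, 1], [0, 28.1, 21.6, -8.5, 1], [0, 28.1, 21.6, -8.5, 1], [0, 28.1, 21.6, -8.5, 1], [0, 28.1, 21.6, -8.5, 1], [0, 28.1, 21.6, -8.5, 1], [0, 28.1, 21.6, -8.5, 1], [0, 28.1, 21.6, -8.5, 1], [0, 28.1, 21.6, -8.5, 1], [0, 28.1, 21.6, -8.5, 1]])

```text
t: 6.4
eef_pos: [0.6352, -0.1378, 0.1848]
ee_rot: [-1.066, 1.567, -2.912]
force: [-0.5, 0.6, -0.2]
width: 0.0118
```

Run:
```python
from H import *
from station import get_state
s=get_state();plan(s,[.637,-.132,.11],90-np.degrees(.27))
```

```text
t 6.4 pos [ 0.6352 -0.1378  0.1848] toolx [-3.8e-03 -9.0e-04 -1.0e+00] jaw -105.72 F [-0.5  0.6 -0.2] M [ 0.12 -0.06 -0.01] w 0.0118 q1,6 [0.09 1.21]
delta cm [ 7.48   0.048 -0.619] roll -0.25 or 179.75
```

Emit:
step_arm(deltas=[[0, 0, -0.3, 0, 1], [1, 0, -0.3, 0, 1], [3, 0, -0.3, 0, 1], [5, 0, -0.3, 0, 1], [6.5, 0, -0.3, 0, 1], [7.2, 0, -0.3, 0, 1], [7.4, 0, -0.3, 0, 1], [7.4, 0, -0.3, 0, 1], [7.4, 0, -0.3, 0, 1], [7.4, 0, -0.3, 0, 1]])

```text
t: 7.23
eef_pos: [0.6359, -0.1301, 0.115]
ee_rot: [1.835, 1.569, -0.006]
force: [0.0, 0.0, -0.1]
width: 0.0115
```

```bash
python3 - <<'E'
from H import *
from station import get_state
s=get_state();plan(s,[.637,-.132,.09],90-np.degrees(.27))
E
python3 look.py 4; python3 crop.py 4 .637,-.132,.06 30
```

```text
t 7.23 pos [ 0.6359 -0.1301  0.115 ] toolx [ 0.0018 -0.     -1.    ] jaw -105.46 F [ 0.   0.  -0.1] M [-0.05  0.02  0.03] w 0.0115 q1,6 [0.1 1.2]
delta cm [2.501 0.15  0.157] roll 0.01 or -179.99
scene origin 185 187 zoom 6.666666666666667
top origin 245 154 zoom 6.666666666666667
```

View pics/c4.png

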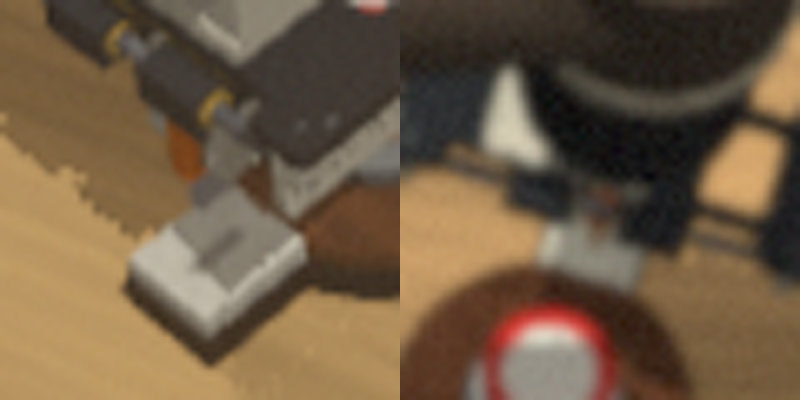

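Emit:
step_arm(deltas=[[0.8, 0.1, 0.1, 0, 1], [1.6, 0.1, 0.1, 0, 1], [2.2, 0.1, 0.1, 0, 1], [2.5, 0.1, 0.1, 0, 1], [2.5, 0.1, 0.1, 0, 1], [2.5, 0.1, 0.1, 0, 1], [2.5, 0.1, 0.1, 0, 1], [2.5, 0.1, 0.1, 0, 1], [2.5, 0.1, 0.1, 0, 1], [2.5, 0.1, 0.1, 0, 1]])

```text
t: 8.17
eef_pos: [0.6362, -0.1316, 0.0892]
ee_rot: [1.863, 1.57, 0.022]
force: [0.0, -0.4, -0.8]
width: 0.012
```

```bash
cat > look.py <<'E'
from H import *
from station import *
import sys
n=sys.argv[1];ps=[];js=[]
for c in("scene","top"):
    s=get_state();ps.append(s["eef_pos"]);js.append(jaw(s))
    f=grab_frame(c);np.savez(f"{c}{n}.npz",**f)
s=get_state();ps.append(s["eef_pos"]);js.append(jaw(s));print("reads",np.round(ps,4).tolist(),"mean",np.round(np.mean(ps,0),4),"jaw",np.round(np.mean(js),2))
E
python3 look.py 5; python3 crop.py 5 .637,-.132,.05 25
python3 - <<'E'
from H import *
from station import get_state
s=get_state();plan(s,[.637,-.132,.06],90-np.degrees(.27))
E
```

```text
reads [[0.6362, -0.1316, 0.0892], [0.6361, -0.1316, 0.0891], [0.6361, -0.1316, 0.0891]] mean [ 0.6361 -0.1316  0.0891] jaw -105.49
scene origin 190 194 zoom 8.0
top origin 249 160 zoom 8.0
t 8.27 pos [ 0.6361 -0.1316  0.0891] toolx [ 4.e-04  1.e-04 -1.e+00] jaw -105.49 F [ 0.5 -0.6 -0.3] M [-0.03  0.04  0.01] w 0.0119 q1,6 [0.1 1.2]
delta cm [2.908 0.102 0.017] roll -0.02 or 179.98
```

View pics/c5.png

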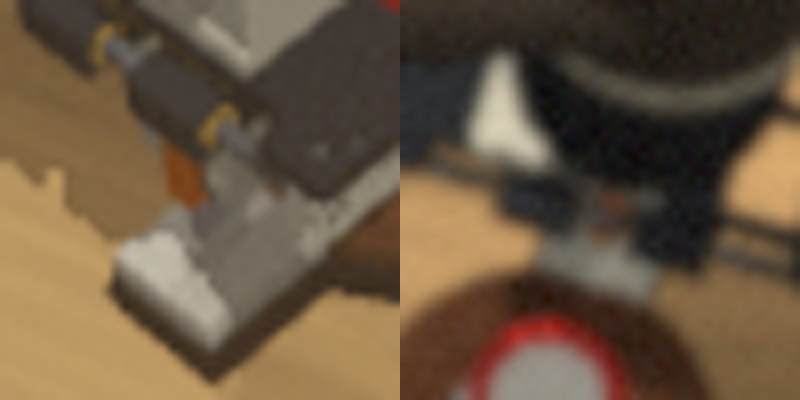

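```bash
cat > ov.py <<'E'
from H import *
import sys
n=sys.argv[1];tx,ty,tz,yaw=[float(v) for v in sys.argv[2].split(",")];h=int(sys.argv[3])
ims=[]
for c,b in(("scene",(0,.0019)),("top",(0,-.0005))):
    f=load(f"{c}{n}.npz");P=np.array([tx,ty,tz]);u,v=proj(f,P)[0].astype(int);l,t=u-h,v-h
    k=400/(2*h);im=cv2.resize(f["pixels"][t:v+h,l:u+h,::-1],(400,400),interpolation=cv2.INTER_CUBIC)
    for B,col in((box(tx+b[0],ty+b[1],yaw,.034,.012,tz+.027,tz+.067),(255,0,0)),(box(tx+b[0],ty+b[1],yaw,.024,.004,tz+.004,tz+.027),(255,255,0)),(box(.637+b[0],-.132+b[1],-.27,.0265,.0065,.03,.0299),(0,255,0))):
        Q=(proj(f,B)-[l,t]+.5)*k-.5
        for i in range(8):
            for j in range(i):
                if bin(i^j).count("1")==1: cv2.line(im,tuple(Q[i].astype(int)),tuple(Q[j].astype(int)),col,1)
    ims.append(im)
cv2.imwrite(f"pics/ov{n}.png",np.hstack(ims))
E
python3 ov.py 5 .6361,-.1316,.0391,-.27 20
```

```text
(no output)
```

View pics/ov5.png

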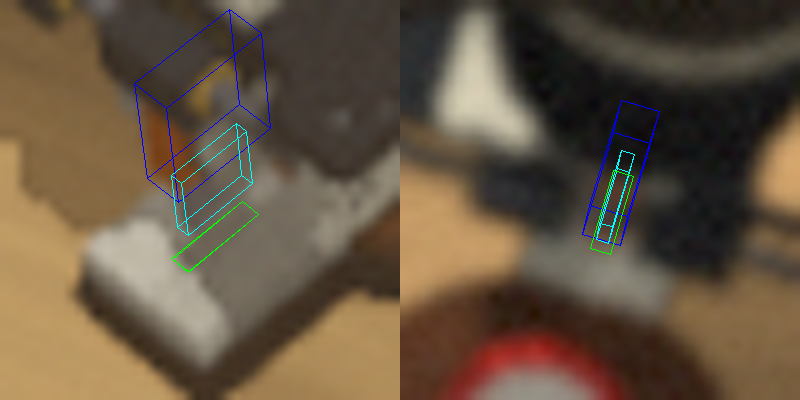

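Emit:
step_arm(deltas=[[0, 0.1, 0, 0, 1], [0, 0.1, 0, 0, 1], [0.3, 0.1, 0, 0, 1], [0.6, 0.1, 0, 0, 1], [0.8, 0.1, 0, 0, 1], [1.0, 0.1, 0, 0, 1], [1.1, 0.1, 0, 0, 1], [1.2, 0.1, 0, 0, 1], [1.2, 0.1, 0, 0, 1], [1.2, 0.1, 0, 0, 1]])

```text
t: 9.1
eef_pos: [0.637, -0.1319, 0.0769]
ee_rot: [-0.432, 1.571, -2.273]
force: [-0.1, -0.1, -0.7]
width: 0.0117
```

```bash
python3 look.py 6; python3 ov.py 6 .637,-.132,.027,-.27 20
python3 - <<'E'
from H import *
from station import get_state
s=get_state();plan(s,[.637,-.132,.053],90-np.degrees(.27))
E
```

```text
reads [[0.637, -0.1319, 0.0769], [0.637, -0.1319, 0.0769], [0.637, -0.1319, 0.077]] mean [ 0.637  -0.1319  0.0769] jaw -105.49
t 9.2 pos [ 0.637  -0.1319  0.077 ] toolx [ 2.e-04  0.e+00 -1.e+00] jaw -105.49 F [ 0.1  1.1 -1.1] M [0.02 0.02 0.02] w 0.0117 q1,6 [0.1  1.21]
delta cm [2.397 0.    0.014] roll -0.02 or 179.98
```

View pics/ov6.png

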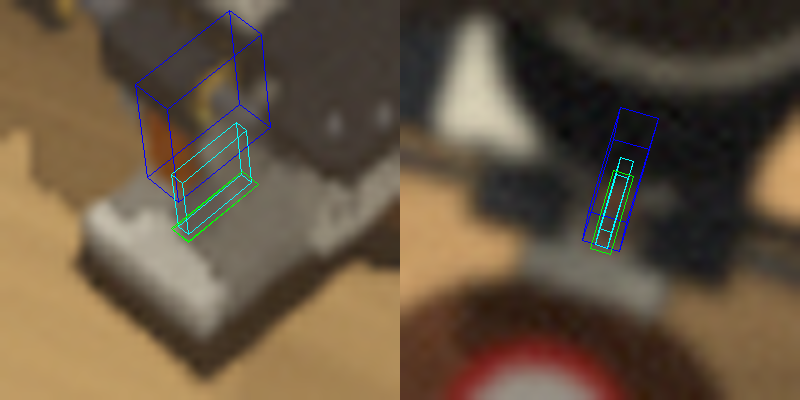

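Emit:
step_arm(deltas=[[0.2, 0, 0, 0, 1], [0.4, 0, 0, 0, 1], [0.6, 0, 0, 0, 1], [0.8, 0, 0, 0, 1], [1.0, 0, 0, 0, 1], [1.15, 0, 0, 0, 1], [1.3, 0, 0, 0, 1], [1.45, 0, 0, 0, 1], [1.6, 0, 0, 0, 1], [1.6, 0, 0, 0, 1]])

```text
t: 10.03
eef_pos: [0.6367, -0.1319, 0.0605]
ee_rot: [-1.306, 1.57, 3.136]
force: [0.1, 0.2, -1.9]
width: 0.0121
```

Run:
```python
from H import *
from station import get_state
s=get_state();plan(s,[.637,-.132,.053],90-np.degrees(.27))
```

```text
t 10.03 pos [ 0.6367 -0.1319  0.0605] toolx [-5.e-04  0.e+00 -1.e+00] jaw -105.49 F [ 0.1  0.2 -1.9] M [0.   0.01 0.01] w 0.0121 q1,6 [0.1  1.21]
delta cm [0.75  0.029 0.006] roll -0.02 or 179.98
```

Going in freely. Now the last stretch, with a slight push.

Emit:
step_arm(deltas=[[0.15, 0, 0, 0, 1], [0.3, 0, 0, 0, 1], [0.45, 0, 0, 0, 1], [0.55, 0, 0, 0, 1], [0.65, 0, 0, 0, 1], [0.72, 0, 0, 0, 1], [0.78, 0, 0, 0, 1], [0.84, 0, 0, 0, 1], [0.9, 0, 0, 0, 1], [0.9, 0, 0, 0, 1]])

```text
t: 10.87
eef_pos: [0.6369, -0.1319, 0.0532]
ee_rot: [1.11, 1.57, -0.73]
force: [-4.6, 1.3, 9.4]
width: 0.0119
```

```bash
python3 look.py 7; python3 ov.py 7 .637,-.132,.003,-.27 25
python3 - <<'E'
from H import *
from station import get_state
s=get_state();plan(s,[.637,-.132,.053],90-np.degrees(.27))
E
```

```text
reads [[0.6369, -0.1319, 0.0532], [0.6369, -0.1319, 0.0532], [0.637, -0.1319, 0.0532]] mean [ 0.6369 -0.1319  0.0532] jaw -105.47
t 10.97 pos [ 0.637  -0.1319  0.0532] toolx [ 5.e-04 -3.e-04 -1.e+00] jaw -105.47 F [-3.3  1.   9.3] M [ 0.52  1.56 -0.03] w 0.0115 q1,6 [0.1  1.21]
delta cm [0.022 0.005 0.006] roll 0.0 or -180.0
```

View pics/ov7.png

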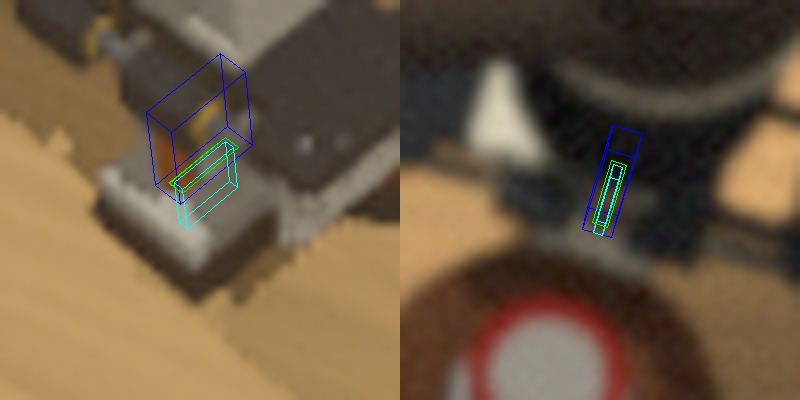

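Emit:
step_arm(deltas=[[0.1, 0, 0, 0, 1], [0.2, 0, 0, 0, 1], [0.2, 0, 0, 0, 1], [0, 0, 0, 0, 1], [-0.1, 0, 0, 0, 1], [-0.1, 0, 0, 0, 0.8], [-0.1, 0, 0, 0, 0.6], [-0.1, 0, 0, 0, 0.5], [-0.1, 0, 0, 0, 0.4], [-0.1, 0, 0, 0, 0.4]])

```text
t: 11.8
eef_pos: [0.6368, -0.1319, 0.0525]
ee_rot: [-1.2, 1.57, -3.041]
force: [-0.1, 0.4, 0.4]
width: 0.0387
```

Run:
```python
from H import *
from station import get_state
s=get_state();plan(s,[.637,-.132,.053],90-np.degrees(.27))
```

```text
t 11.8 pos [ 0.6368 -0.1319  0.0525] toolx [-5.e-04 -1.e-04 -1.e+00] jaw -105.49 F [-0.1  0.4  0.4] M [ 0.02 -0.01  0.05] w 0.0387 q1,6 [0.1  1.21]
delta cm [-0.051  0.019  0.005] roll -0.02 or 179.98
```

Emit:
step_arm(deltas=[[0, 0, 0, 0, 0.35], [-0.5, 0, 0, 0, 0.35], [-1.5, 0, 0, 0, 0.35], [-3, 0, 0, 0, 0.3], [-6, 0, 0, 0, 0.2], [-9, 0, 0, 0, 0.1], [-12, 0, 0, 0, 0], [-14, 0, 0, 0, 0], [-14, 0, 0, 0, 0], [-14, 0, 0, 0, 0]])

```text
t: 12.63
eef_pos: [0.6377, -0.1318, 0.1956]
ee_rot: [1.91, 1.567, 0.069]
force: [0.8, 0.8, -0.6]
width: 0.0872
```

```bash
python3 look.py 8; python3 ov.py 8 .637,-.132,.003,-.27 30
python3 - <<'E'
from H import *
from station import get_state
s=get_state();plan(s,[.5456,-.106,.17],90-np.degrees(.27))
from fit1 import *
f=load("scene8.npz")
fitgen(f,"key home scene",orange,keybox(.030),[.637,-.13,-.27],[.004,.004,.2],box(.637,-.13,-.27,.055,.03,.03,.075))
E
```

```text
reads [[0.6377, -0.1318, 0.1956], [0.6369, -0.1318, 0.1939], [0.6365, -0.1318, 0.1928]] mean [ 0.637  -0.1318  0.1941] jaw -105.49
t 12.73 pos [ 0.6365 -0.1318  0.1928] toolx [-4.e-04  3.e-04 -1.e+00] jaw -105.5 F [-0.4  0.3 -0.4] M [-0.02  0.04  0.04] w 0.0874 q1,6 [0.1  1.21]
delta cm [ 2.283 -9.443 -0.057] roll -0.03 or 179.97
key home scene [ 0.631 -0.133 -0.179] mse 803.344
```

View pics/ov8.png

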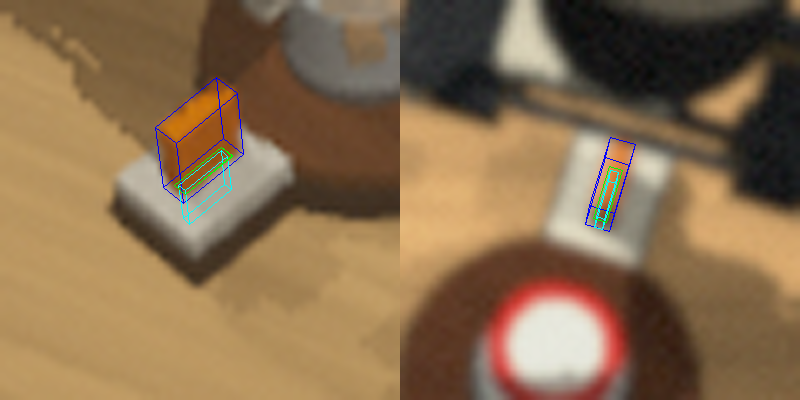

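Run:
```python
from fit1 import *
for c in("scene","top"):
    f=load(f"{c}0.npz");p=f["pixels"].astype(float)
    sig=lambda p:np.clip(np.maximum((p[...,0]-p[...,1]-40)/80,(p.min(2)-120)/60),0,1)*100
    W=np.r_[circ(.546,-.106,.036,.10),circ(.546,-.106,.036,.13)]
    if c=="top":
        fitgen(f,c+" cap r",sig,lambda f,p:hull(f,np.r_[circ(p[0],p[1],p[2],.126),circ(p[0],p[1],p[2],.098)]),[.546,-.106,.029],[.003,.003,.002],W)
    fitgen(f,c+" cap",sig,capc(.098,.126),[.546,-.106],[.003,.003],W)
    # white top disc alone
    w=lambda p:np.clip((p.min(2)-60)/120,0,1)*100
    fitgen(f,c+" disc",w,lambda f,p:hull(f,circ(p[0],p[1],p[2],.126)),[.546,-.106,.023],[.003,.003,.002],circ(.546,-.106,.029,.126))
    l,t,r,b=(228,168,256,205) if c=="scene" else (250,195,285,230)
    im=cv2.resize(f["pixels"][t:b,l:r,::-1],(400,400));k=np.array([400/(r-l),400/(b-t)])
    for z in(.098,.126):
        q=(proj(f,circ(.546,-.1065,.029,z))-[l,t]+.5)*k;cv2.polylines(im,[q.astype(np.int32)],True,(255,0,0),1)
    cv2.imwrite(f"pics/cap_{c}.png",im)
cv2.imwrite("pics/cap0.png",np.hstack([cv2.imread("pics/cap_scene.png"),cv2.imread("pics/cap_top.png")]))
```

```text
scene cap [ 0.544  -0.1043] mse 355.096
scene disc [ 0.545  -0.1039  0.0209] mse 47.909
top cap r [ 0.5483 -0.1064  0.029 ] mse 363.771
top cap [ 0.5483 -0.1064] mse 363.602
top disc [ 0.5459 -0.106   0.0212] mse 6.712
```

View pics/cap0.png

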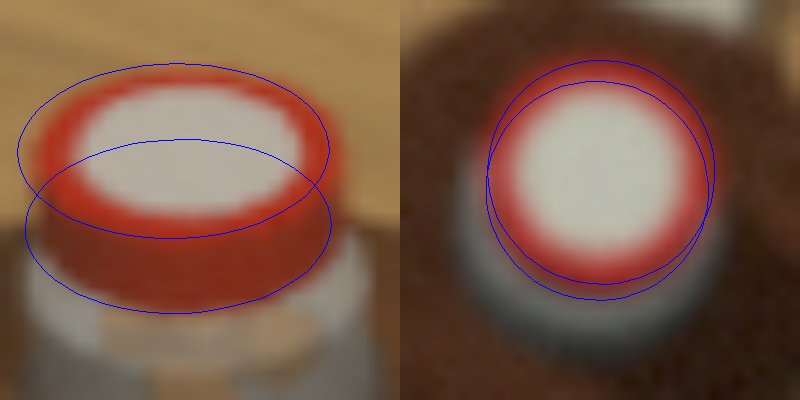

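Emit:
step_arm(deltas=[[0, -3, 0, 6, 0], [0, -6, 0, 12, 0], [1, -9.4, 0, 18, 0], [2.0, -9.4, 0, 25, 0], [2.0, -9.4, 0, 25, 0], [2.0, -9.4, 0, 25, 0], [2.0, -9.4, 0, 25, 0], [2.0, -9.4, 0, 25, 0], [2.0, -9.4, 0, 25, 0], [2.0, -9.4, 0, 25, 0]])

```text
t: 13.57
eef_pos: [0.5468, -0.1069, 0.1728]
ee_rot: [0.14, 1.571, -2.137]
force: [-0.2, -0.6, 0.4]
width: 0.0878
```

Run:
```python
from H import *
from station import get_state
s=get_state();plan(s,[.5455,-.1063,.112],None)
```

```text
t 13.57 pos [ 0.5468 -0.1069  0.1728] toolx [-0.e+00 -1.e-04 -1.e+00] jaw -130.44 F [-0.2 -0.6  0.4] M [ 0.02  0.02 -0.  ] w 0.0878 q1,6 [0.16 0.71]
delta cm [ 6.084 -0.14   0.04 ] roll 0 or 180
```

Emit:
step_arm(deltas=[[0, -0.1, 0, 0, 0], [2, -0.1, 0, 0, 0], [4, -0.1, 0, 0, 0], [5.5, -0.1, 0, 0, 0], [6.0, -0.1, 0, 0, 0], [6.0, -0.1, 0, 0, 0], [6.0, -0.1, 0, 0, 0], [6.0, -0.1, 0, 0, 0.1], [6.0, -0.1, 0, 0, 0.2], [6.0, -0.1, 0, 0, 0.25]], squeeze=6)

```text
t: 14.4
eef_pos: [0.5461, -0.1061, 0.1138]
ee_rot: [2.377, 1.569, 0.099]
force: [0.5, 0.7, 0.8]
width: 0.0732
```

Emit:
step_arm(deltas=[[0, 0, 0, 0, 0.3], [0, 0, 0, 0, 0.35], [0, 0, 0, 0, 0.4], [0, 0, 0, 0, 0.5], [0, 0, 0, 0, 0.6], [0, 0, 0, 0, 0.6], [0, 0, 0, 0, 0.6], [0, 0, 0, 0, 0.6], [0, 0, 0, 0, 0.6], [0, 0, 0, 0, 0.6]])

```text
t: 15.23
eef_pos: [0.5458, -0.1061, 0.1132]
ee_rot: [2.219, 1.57, -0.058]
force: [-1.1, 0.6, 4.9]
width: 0.0582
```

```bash
python3 - <<'E'
from H import *
from station import get_state
s=get_state();plan(s,[.5455,-.1063,.112],None);print(R_of(s)[:,2])
E
python3 look.py 9; python3 crop.py 9 .5455,-.1063,.1 45
```

```text
t 15.23 pos [ 0.5458 -0.1061  0.1132] toolx [ 5.e-04 -0.e+00 -1.e+00] jaw -130.48 F [-1.1  0.6  4.9] M [0.45 0.39 0.01] w 0.0582 q1,6 [0.16 0.7 ]
delta cm [ 0.115 -0.009  0.035] roll 0 or 180
[-6.49221219e-01 -7.60599584e-01 -2.86443100e-04]
reads [[0.5458, -0.1061, 0.1132], [0.5458, -0.1061, 0.1132], [0.5458, -0.1061, 0.1132]] mean [ 0.5458 -0.1061  0.1132] jaw -130.48
scene origin 195 142 zoom 4.444444444444445
top origin 221 166 zoom 4.444444444444445
```

View pics/c9.png

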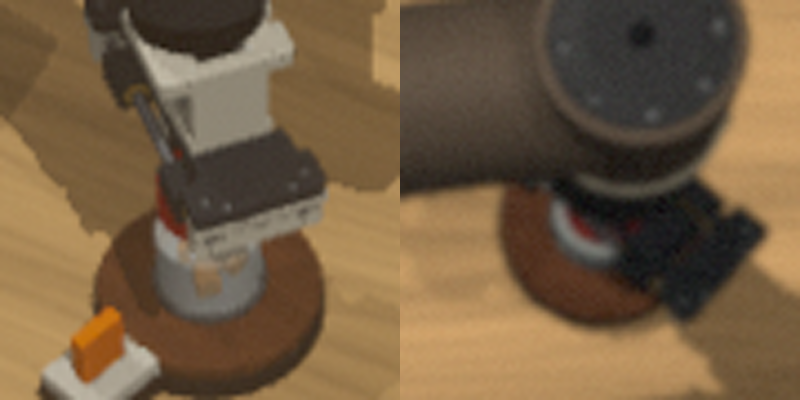

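Emit:
step_arm(deltas=[[0, 0, 0, 0, 1], [0, 0, 0, 0, 1], [0, 0, 0, 0, 1], [0, 0, 0, -3, 1], [0, 0, 0, -7, 1], [0, 0, 0, -12, 1], [0, 0, 0, -17, 1], [0, 0, 0, -22, 1], [0, 0, 0, -26, 1], [0, 0, 0, -30, 1]], squeeze=50)

```text
t: 16.17
eef_pos: [0.5462, -0.1055, 0.1132]
ee_rot: [2.28, 1.569, 0.529]
force: [-0.4, 4.2, 5.2]
width: 0.0575
```

```bash
python3 - <<'E'
from H import *
from station import get_state
s=get_state();plan(s,[.5455,-.1063,.112],None)
E
python3 look.py 10; python3 crop.py 10 .5455,-.1063,.1 45;python3 - <<'E'
import sys;sys.argv=['x']
exec(open('ov.py').read().replace('n=sys.argv[1];tx,ty,tz,yaw=[float(v) for v in sys.argv[2].split(",")];h=int(sys.argv[3])','n="10";tx,ty,tz,yaw=.637,-.132,.003,-.27;h=30'))
E
```

```text
t 16.17 pos [ 0.5462 -0.1055  0.1132] toolx [ 1.4e-03  8.0e-04 -1.0e+00] jaw -100.31 F [-0.4  4.2  5.2] M [ 1.62  0.1  -0.37] w 0.0575 q1,6 [0.16 1.23]
delta cm [ 0.119 -0.057  0.087] roll 0 or 180
reads [[0.5462, -0.1055, 0.1132], [0.5462, -0.1055, 0.1132], [0.5462, -0.1056, 0.1132]] mean [ 0.5462 -0.1055  0.1132] jaw -100.22
scene origin 195 142 zoom 4.444444444444445
top origin 221 166 zoom 4.444444444444445
```

View pics/c10.png

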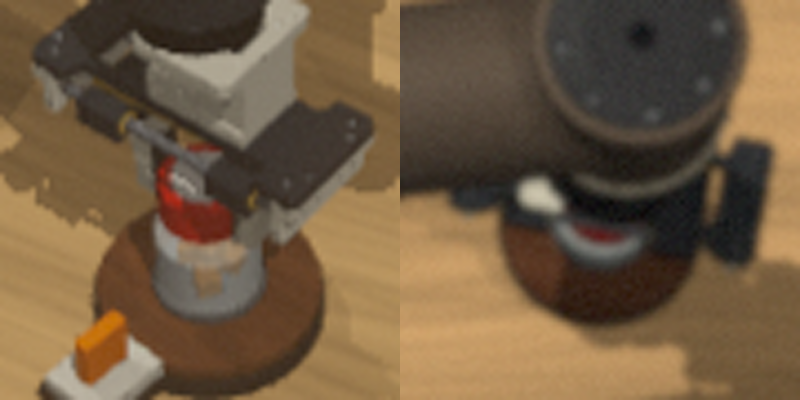

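View pics/ov10.png

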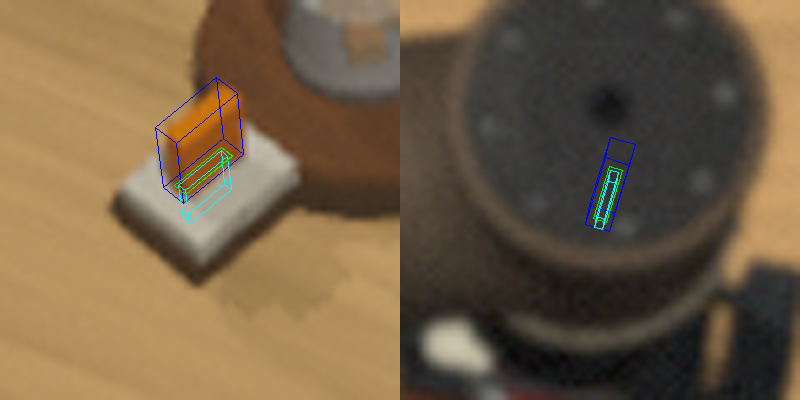

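Emit:
step_arm(deltas=[[0, 0, 0, -5, 1], [0, 0, 0, -10, 1], [0, 0, 0, -15, 1], [0, 0, 0, -20, 1], [0, 0, 0, -25, 1], [0, 0, 0, -29, 1], [0, 0, 0, -31, 1], [0, 0, 0, -31, 1], [0, 0, 0, -31, 1], [0, 0, 0, -31, 1]])

```text
t: 17.1
eef_pos: [0.5462, -0.1055, 0.1132]
ee_rot: [1.737, 1.569, 0.524]
force: [0.2, 3.9, 5.4]
width: 0.0572
```

Run:
```python
from H import *
from station import get_state
s=get_state();plan(s,[.5455,-.1063,.112],None)
```

```text
t 17.1 pos [ 0.5462 -0.1055  0.1132] toolx [ 1.5e-03  8.0e-04 -1.0e+00] jaw -69.5 F [0.2 3.9 5.4] M [ 1.65  0.1  -0.23] w 0.0572 q1,6 [0.16 1.77]
delta cm [ 0.121 -0.099  0.051] roll 0 or 180
```

Emit:
step_arm(deltas=[[0, 0, 0, -3, 1], [0, 0, 0, -6, 1], [0, 0, 0, -8, 1], [0, 0, 0, -10, 1], [0, 0, 0, -12, 1], [0, 0, 0, -13, 1], [0, 0, 0, -13, 1], [0, 0, 0, -13, 1], [0, 0, 0, -13, 1], [0, 0, 0, -13, 1]])

```text
t: 17.93
eef_pos: [0.5463, -0.1054, 0.1132]
ee_rot: [1.512, 1.569, 0.526]
force: [0.2, 5.4, 5.3]
width: 0.0572
```

```bash
python3 look.py 11; python3 crop.py 11 .5455,-.1063,.1 45
python3 - <<'E'
from H import *
from station import get_state
s=get_state();plan(s,[.5455,-.1063,.112],None)
E
```

```text
reads [[0.5463, -0.1054, 0.1132], [0.5463, -0.1054, 0.1132], [0.5463, -0.1054, 0.1132]] mean [ 0.5463 -0.1054  0.1132] jaw -56.5
scene origin 195 142 zoom 4.444444444444445
top origin 221 166 zoom 4.444444444444445
t 18.03 pos [ 0.5463 -0.1054  0.1132] toolx [ 1.5e-03  9.0e-04 -1.0e+00] jaw -56.51 F [0.4 4.  5.2] M [ 1.68  0.11 -0.23] w 0.0576 q1,6 [0.16 2.  ]
delta cm [ 0.119 -0.118  0.03 ] roll 0 or 180
```

View pics/c11.png

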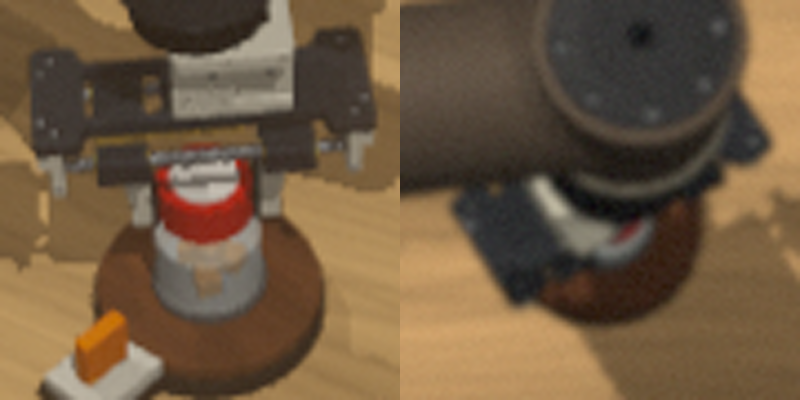

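Emit:
step_arm(deltas=[[-0.1, 0, 0, 0, 1], [-0.2, 0, 0, 0, 1], [-0.3, 0, 0, 0, 1], [-0.4, 0, 0, 0, 1], [-0.5, 0, 0, 0, 1], [-0.5, 0, 0, 0, 1], [-0.5, 0, 0, 0, 1], [-0.5, 0, 0, 0, 1], [-0.5, 0, 0, 0, 1], [-0.5, 0, 0, 0, 1]])

```text
t: 18.87
eef_pos: [0.5455, -0.1061, 0.118]
ee_rot: [1.777, 1.571, 0.791]
force: [0.8, 5.0, -1.3]
width: 0.0577
```

Run:
```python
from H import *
from station import get_state
s=get_state();plan(s,[.5455,-.1063,.112],None)
```

```text
t 18.87 pos [ 0.5455 -0.1061  0.118 ] toolx [ 0.  0. -1.] jaw -56.48 F [ 0.8  5.  -1.3] M [ 1.65 -0.42  0.08] w 0.0577 q1,6 [0.16 2.  ]
delta cm [ 0.597 -0.014  0.015] roll 0 or 180
```

Emit:
step_arm(deltas=[[-0.2, 0, 0, 0, 1], [-0.4, 0, 0, 0, 1], [-0.7, 0, 0, 0, 1], [-1.0, 0, 0, 0, 1], [-1.4, 0, 0, 0, 1], [-1.8, 0, 0, 0, 1], [-2.2, 0, 0, 0, 1], [-2.6, 0, 0, 0, 1], [-3.0, 0, 0, 0, 1], [-3.2, 0, 0, 0, 1]])

```text
t: 19.7
eef_pos: [0.5456, -0.1065, 0.1507]
ee_rot: [0.235, 1.57, -0.751]
force: [0.4, 0.1, -0.3]
width: 0.0574
```

```bash
python3 look.py 12; python3 crop.py 12 .5455,-.1063,.1 45
python3 ov.py 12 .637,-.132,.003,-.27 30
python3 - <<'E'
from H import *
from station import get_state
s=get_state();plan(s,[.5455,-.1063,.150],None)
E
```

```text
reads [[0.5456, -0.1065, 0.1507], [0.5457, -0.1064, 0.1508], [0.5457, -0.1063, 0.1504]] mean [ 0.5457 -0.1064  0.1507] jaw -56.49
scene origin 195 142 zoom 4.444444444444445
top origin 221 166 zoom 4.444444444444445
t 19.8 pos [ 0.5457 -0.1063  0.1504] toolx [ 7.e-04 -1.e-04 -1.e+00] jaw -56.49 F [ 0.3 -0.3 -0.5] M [-0.05 -0.04 -0.02] w 0.0575 q1,6 [0.16 2.  ]
delta cm [ 0.045 -0.016 -0.011] roll 0 or 180
```

View pics/c12.png

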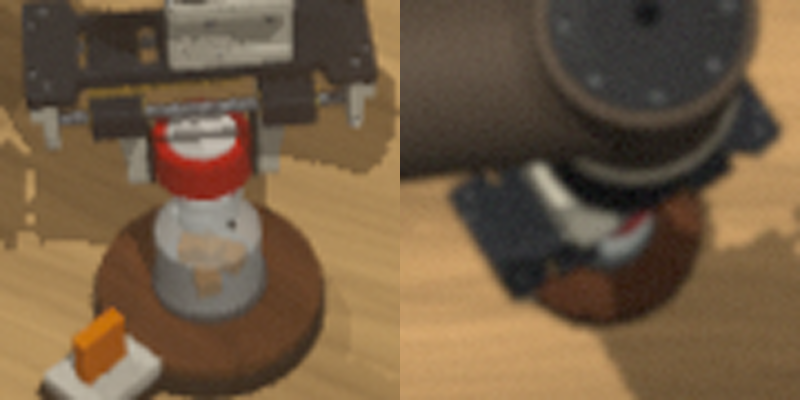

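View pics/ov12.png

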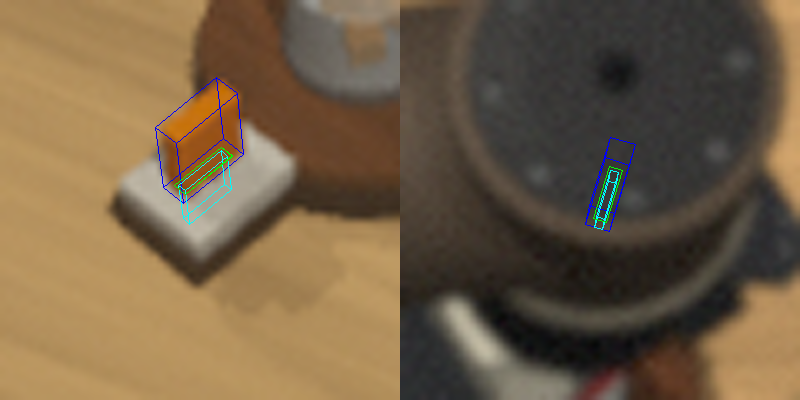

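Run:
```python
from fit1 import *
f=load("scene12.npz");l,t,r,b=215,160,270,205
im=cv2.resize(f["pixels"][t:b,l:r,::-1],None,fx=13,fy=13,interpolation=cv2.INTER_CUBIC)
for z,R,col in((.135,.029,(255,0,0)),(.163,.029,(255,0,0)),(.122,.019,(0,255,0))):
    q=(proj(f,circ(.546,-.1045,R,z))-[l,t]+.5)*13;cv2.polylines(im,[q.astype(np.int32)],True,col,1)
cv2.imwrite("pics/capup.png",im)
s0=load("scene0.npz")
for c in("scene","top"):
    a=load(f"{c}0.npz")["pixels"].astype(int);d=load(f"{c}12.npz")["pixels"].astype(int)
    for n,P,w in(("coaster",(.65,.326,.003),.06),("die",(.389,.037,.02),.016),("die2",(.403,.078,.02),.016),("tiles",(.74,.05,.02),.03)):
        u,v=proj(f if c=="scene" else load("top0.npz"),P)[0].astype(int);k=int(w*330);print(c,n,np.abs(a-d)[v-k:v+k,u-k:u+k].mean().round(2))
cv2.imwrite("pics/full12.png",np.vstack([load("scene12.npz")["pixels"][140:340,190:410,::-1].repeat(2,0).repeat(2,1)]))
```

```text
scene coaster 3.42
scene die 8.98
scene die2 9.38
scene tiles 11.22
top coaster 24.37
top die 22.24
top die2 59.0
top tiles 21.4
```

View pics/capup.png

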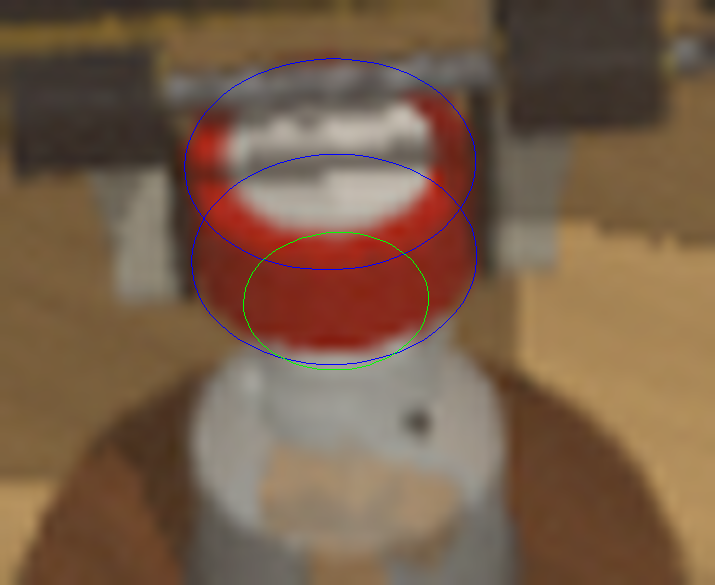

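View pics/full12.png

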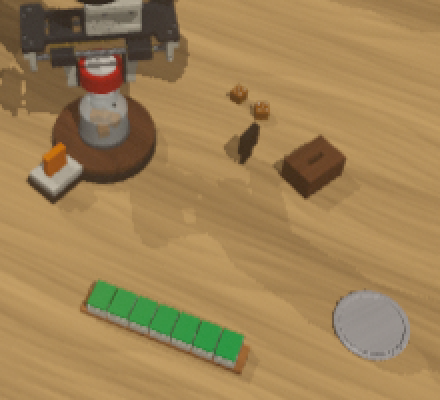

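Emit:
step_arm(deltas=[[0, 0, 0, 0, 1], [0, 0, 0, 0, 1], [0, 0, 0, 0, 1], [0, 0, 0, 0, 1], [0, 0, 0, 0, 1], [0, 0, 0, 0, 1], [0, 0, 0, 0, 1], [0, 0, 0, 0, 1], [0, 0, 0, 0, 1], [0, 0, 0, 0, 1]])

```text
t: 20.63
eef_pos: [0.5456, -0.1061, 0.1499]
ee_rot: [1.905, 1.571, 0.919]
force: [-0.5, 1.1, -0.8]
width: 0.0576
```

Run:
```python
from H import *
from station import *
f=grab_frame("scene")
for t in("coaster","tiles"): print(t,[(np.round(b["extent"],1).tolist(),round(b["conf"],2)) for b in boxes_of(t,"scene")][:1])
s=get_state();plan(s,[.5455,-.1063,.150],None)
print(job_done())
```

```text
coaster [([354.0, 282.2, 395.1, 323.9], 0.79)]
tiles [([229.3, 279.6, 315.1, 326.4], 0.9)]
t 20.78 pos [ 0.5456 -0.1061  0.1499] toolx [ 0.  0. -1.] jaw -56.49 F [-0.2  0.6 -1.4] M [-0.02 -0.06  0.01] w 0.0577 q1,6 [0.16 2.  ]
delta cm [-0.013 -0.019  0.01 ] roll 0 or 180
the job is handed in; nothing more can be done
None
```

The job is handed in at about 20.8 s, with the key locking the stand and the red cap held above the jar.

- **Key:** I took the orange key from its holder and pushed it down through the tab until it met about 9 N of resistance at the expected height, then pushed slightly further. After letting go, the picture showed its shoulder on the tab, and the key still looked home in the pictures after the cap was turned and lifted.
- **Cap:** I turned it anticlockwise by about 74° (1.29 rad) at one height. Then I lifted it straight up about 37 mm, with only a brief sideways load of about 5 N from the neck.
- **Last checks:** The tool is vertical, the grip is 57.7 mm wide, and only about the cap's own weight shows on the wrist. The cap's lower edge is roughly 13–16 mm above the jar's mouth.
- **Bystanders:** The tiles, coaster, dice and black look-alike appear unmoved in the scene camera. The network boxes for the tiles and coaster match their starting ones to within about 3 pixels, which is near those networks' own error.

**Disagreements:**
- The two cameras differed by 2–3 mm in y, so I used a compromise between them and the robot's own reading at the key grasp.
- A frame-difference check on the bystanders was inconclusive, because shadows and the arm itself changed the pictures.
- The thread angle was not measured directly. I inferred that the threads had let go from the cap lifting freely.

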